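# Close the casting mould with its cam lock

## Task

On the sloping mould stand, turn the orange cam anticlockwise back to its stop so that its mouth is open, lay the loose blue end bar flat in the channel at the low end of the slope with its ball-headed stud in the cam's mouth, and let go of it. Then turn the cam clockwise until it has drawn the bar tight and square against both wooden abutments and is about at its end stop, and let go. Do not tip over or shove the jars, bottles, tile mould and phone standing about.

Things in the scene. Friction and masses are not known exactly. Their poses are not given: they have to be found in the camera images.
- stand: Fixed sloping wooden mould stand, 170 x 200 mm on plan, 130 mm high at the back. It may stand to the left or to the right, turned by up to about 17 degrees. Origin on the table under its middle; x points uphill (level), z up.
- bed: The stand's plywood slope, inclined 25 degrees, rising away from the robot. Origin on the slope's surface at the uphill face of the low end's lip (12 mm high), midway across; x points uphill along the surface, y to the left across it, z square off the surface (leaning towards the robot).
- channel (a point): Middle of the channel for the bar, on the slope's surface, bed x = 30 mm; axes as the bed. The channel runs from the lip (bed x = 0) to the abutments (bed x = 60 mm), between side cheeks 20 mm high with inner faces at y = +-85 mm. The bar has 10 mm of play along x and 5 mm each way in y; laid in, it rests where it lies or slides down to the lip.
- abutment (a point): On the slope's surface in the plane of the abutments' flat faces, bed x = 60 mm, y = 0; axes as the bed. Two fixed wooden abutments, 30 mm high, at |y| = 43 to 97 mm, with an 86 mm gap between them for the stud. Drawn tight, the bar's stud face lies in this plane.
- bar: Loose blue end bar (0.35 kg), starting flat on the table: 50 mm (x) x 160 mm (y) x 30 mm (z). Origin at the centre of its underside, z up. On its top stands a pale wooden grip fin, 40 mm along x, 18 mm thick along y, from z = 30 to 69 mm, centred on the origin. From the +x face a steel stud sticks out at z = 18 mm: neck 11 mm thick, ball head 24 mm in diameter centred at x = 55 mm. In place its x points uphill along the slope.
- bar_left (a point): Point at the left end of the bar's stud face: bar x = 25, y = 75, z = 0 mm. Axes as the bar.
- bar_right (a point): Point at the right end of the bar's stud face: bar x = 25, y = -75, z = 0 mm. Axes as the bar.
- cam (a joint): Angle of the cam, 0 (open) to 1.5 rad (closed) between hard stops, growing clockwise as seen from above the slope; it stays where it is left. It turns with light friction (about 0.1 Nm, under 1 Nm while drawing the bar). Its curved slot catches the ball from about 0.3 rad on, and the bar is tight from about 1.25 rad.
- cam_mouth (a point): Cam axis on the slope's surface, bed x = 120, y = 0 mm; z is the axis, off the slope. The cam is an orange disc of 58 mm radius, top 39 mm off the slope. Its 60 degree mouth, open on top, points along this point's -x: straight down the slope at joint 0. Only there (within 0.06 rad) can the bar's ball be lowered in from above; else the disc is in the way.
- cam_grip (a point): Centre of the grip on the cam's black T-bar: on the cam's axis, 64 mm off the slope. The T-bar is 84 mm long along this point's y, 14 mm thick along its x, and spans 44 to 75 mm off the slope; z is the cam's axis, off the slope. At joint 0 it lies across the slope (along the bed's y).
- jar_a: Glass lidded jar, 80 mm in diameter, 92 mm high, standing on the side of the bar away from the stud. Origin under its centre.
- jar_b: The same kind of glass jar, standing close on the right of the stand. Origin under its centre.
- bottle_a: Amber dropper bottle, 40 mm in diameter, 100 mm high, standing beyond the bar's stud. Origin under its centre.
- bottle_b: Yellow bottle, 40 mm in diameter, 100 mm high, on the left of the stand. Origin under its centre.
- tile_mould: Grey hexagonal tile mould, 90 mm across corners, 15 mm high. Origin under its centre.
- phone: Black phone lying flat, 150 x 72 x 9 mm. Origin under its centre.
There are look-alikes about, which are no part of the job. There is more than one size of the bar; the one meant has the size given above.

How it is judged:
By the outcome, as a careful person would: the job done as asked, in the order asked, and still so for the second after the job is handed in, with the robot touching nothing.
It also fails if it takes over 69 s, if anything falls off the work surface, if the arm or the gripper's body presses on something with over 40 N, if the wrist force passes 120 N, or if a joint passes its speed limit or range.

## Robot

A 6-joint arm with a two-finger parallel gripper is mounted at the origin on the work surface. World frame = base frame: x ahead of the robot, y to its left, z up, the work surface at z = 0. Lengths are in mm, angles in rad, forces in N, time in s.
With the tool pointing down it reaches from about 275 to 1000 mm from the base axis. Payload 8.4 kg.
Tool frame: the origin (TCP) lies at the very end of the fingers, on their centre line; the grasp point (between the pads) lies 19 mm behind it (r.tcp_to_grasp is the distance from the TCP to the grasp point, in mm); z points along the fingers, y is the line along which they close (so a half turn about z gives the same grasp; the last joint's range is limited). The gripper opens to 85 mm and grips with 20 to 120 N. Pads are 22 mm wide; open, the fingers measure 114 mm over their backs; the gripper's body (76 mm by 85 mm) begins 54 mm behind the grasp point. The pads swing forward as they close: fully open they stand 13 mm farther back than shut.
Start: joints at [-1.326, 0.353, 1.633, -0, 1.155, -0.002], TCP at [152.687, -606.065, 231.281] pointing down, gripper open.
Joint ranges: [-2.63, 2.63], [-0.92, 2.1], [0.06, 2.66], [-1.3, 4.44], [0, 2.69], [-3.02, 3.02]. Speed limits (rad/s): [2.22, 2.22, 2.79, 3.14, 3.14, 3.14].

## Interface

Orientations are given as [roll, pitch, yaw] about the fixed x, y, z axes, in that order (R = Rz(yaw) Ry(pitch) Rx(roll)).
In Python, from rig import r gives the robot as it stands. The module is installed in compiled form; this text tells all that it offers.
- The arm moves only by the tool play_rows, never from a script. Its argument "rows" is a list of rows, each an object with "dp": the shift along the tool's x, y, z in units of 40 mm (1.0 is 40 mm), a list of three; "turn": the turn, a rotation vector about the tool's x, y, z in units of 6 degrees (1.0 is 6 degrees), a list of three; "fingers": the closure, from 0 (fully open) to 1 (shut). In form: [{"dp": [tx, ty, tz], "turn": [wx, wy, wz], "fingers": fingers}, ...]. A call has 1 to 5 rows; each row shifts and turns the commanded pose from where the row before left it, along the tool's axes as they then stand; what a row does not reach is not made up. A row lasts 1/12 s, in which the tool goes at most 41.7 mm and 7.16 degrees, less where a joint would pass 70% of its speed; a pose out of reach is approached as far as the arm can. A call is refused whole if a number of a shift passes 1 or a number of a turn 1, either way. A call with a gripper value outside its range is refused whole. The fingers move at their own pace and stop on an object; "force" is the grip in N (left out, the last holds). Time passes only in rows, so rows that do not move let the fingers close. It gives the time, the measured TCP pose, the force, the opening and the grip force at its end, in the units of the state.
- r.sense(): the state, without advancing time (a new reading comes with each control period).
- r.grab_frame(name): name is "side" or "top"; returns a dict with "pixels" (384x512x3 uint8, red, green, blue), "fx", "fy", "cx", "cy" (pixels), "pose" (4x4, takes a point from camera to world coordinates). Camera axes: x right, y down, z forward; pixel columns grow to the right and rows downward; lengths in mm; the calibration is good to about 2 mm. A picture is of the moment at which its call begins. There is no depth.
- r.sign_off(): hands the job in; it is judged then, once.
The state is a dict: "clock": time; "qpos": joint angles; "qvel": joint speeds; "joint_efforts": joint torques, N m; "eef_pos": TCP position; "tcp_rot": TCP orientation; "contact_force": force on the tool from outside, world axes, zero at the start; "wrist_torque": the same for the moment, N m; "opening": opening from 0.0 (shut) to 1.0 (fully open); "grasp_force": force on a finger pad.
Only numpy, scipy, OpenCV 4.12 (cv2) and the standard library are available. Lean on these libraries where they do the work, as an engineer would, in place of code of your own. Each camera call takes 0.05 s, during which the arm holds its last target. There are 200 camera calls.

## Working session

There is one attempt and no reset: what is moved stays moved. The work goes in short steps, Python scripts to look and compute and a tool call to move; the robot and the scene stay as the last step left them, time stands still between calls to the robot, and variables do not carry over. Pictures are saved under pics/ and viewed, at most 10 in all, crops included, and the job is handed in when it is done.

Besides the shell and the picture viewer there is one more tool, called after "Emit:" by a JSON object that holds its "fn" and its "kwargs". play_rows: Moves the arm, as the interface text tells. Its arguments: {"type":"object","properties":{"rows":{"type":"array"},"force":{"type":"number"}},"required":["rows"]}

```bash
mkdir -p pics
cat > h.py <<'E'
import numpy as np, cv2
from rig import r
def shot(n,fn=None):
    f=r.grab_frame(n); im=cv2.cvtColor(np.ascontiguousarray(f["pixels"]),cv2.COLOR_RGB2BGR)
    if fn: cv2.imwrite("pics/"+fn,im)
    return f,im
def ray(f,u,v):
    P=np.array(f["pose"]); d=P[:3,:3]@np.array([(u-f["cx"])/f["fx"],(v-f["cy"])/f["fy"],1]); return P[:3,3],d
def onz(f,u,v,z):
    o,d=ray(f,u,v); return o+d*(z-o[2])/d[2]
def proj(f,p):
    P=np.array(f["pose"]); q=P[:3,:3].T@(np.asarray(p)-P[:3,3]); return np.array([f["fx"]*q[0]/q[2]+f["cx"],f["fy"]*q[1]/q[2]+f["cy"]])
E
python3 - <<'E'
from h import *
a,ia=shot("top");b,ib=shot("side")
cv2.imwrite("pics/a.png",ia);cv2.imwrite("pics/b.png",ib)
for f in(a,b):print(np.round(f["pose"],3),f["fx"],f["cx"],f["cy"])
print(r.sense())
E
```

```text
[[-5.000000e-03 -9.900000e-01  1.430000e-01  2.349780e+02]
 [-1.000000e+00  6.000000e-03  5.000000e-03 -8.667500e+01]
 [-6.000000e-03 -1.430000e-01 -9.900000e-01  1.567378e+03]
 [ 0.000000e+00  0.000000e+00  0.000000e+00  1.000000e+00]] 437.1607923133497 255.45611437262525 194.90088648075886
[[-9.720000e-01 -1.460000e-01  1.840000e-01  1.873040e+02]
 [-2.350000e-01  5.880000e-01 -7.740000e-01  1.113522e+03]
 [ 5.000000e-03 -7.960000e-01 -6.060000e-01  1.039235e+03]
 [ 0.000000e+00  0.000000e+00  0.000000e+00  1.000000e+00]] 453.0114369857747 249.67552396832383 188.56827599267484
{'clock': 0.1, 'qpos': array([-1.32641506e+00,  3.53572085e-01,  1.63404158e+00,  2.78434594e-06,
        1.15518516e+00, -2.39098398e-03]), 'qvel': array([ 1.39655354e-04, -1.81520737e-03, -3.07568604e-03, -1.15125067e-04,
       -1.09595736e-03, -4.09373350e-05]), 'joint_efforts': array([-4.70480536e-04, -6.06360912e+01, -3.42820215e+01, -7.31413820e-05,
        3.91290116e-03,  2.81984637e-05]), 'eef_pos': array([ 152.57889362, -605.66574364,  230.64877771]), 'tcp_rot': array([-3.14038649e+00, -5.42988688e-06,  2.46771127e-01]), 'contact_force': array([-0.78520261, -0.02155355,  0.94609605]), 'wrist_torque': array([-0.02826378, -0.04562725, -0.03927249]), 'grasp_force': 0.0, 'opening': 1.0006449764546488}
```

View pics/a.png

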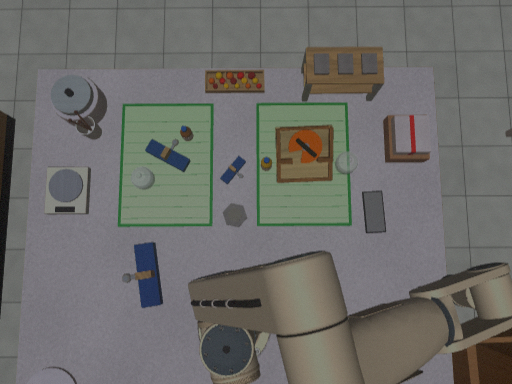

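View pics/b.png

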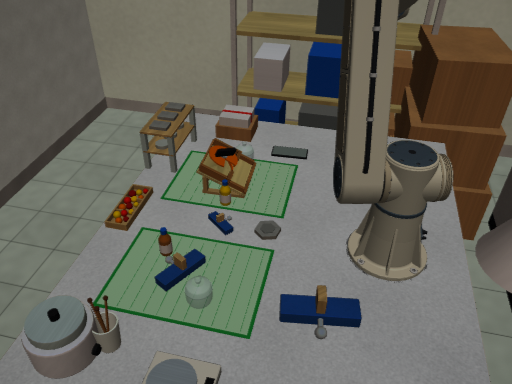

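The target bar is the one on the left mat, around (168,155) in top: about 45 px, or 160 mm, with the bottle beyond its stud and the jar behind it. The stand is around (305,152).

Run:
```python
from h import *
ia=cv2.imread("pics/a.png");ib=cv2.imread("pics/b.png")
c=lambda im,x,y,w,h,s:cv2.resize(im[y:y+h,x:x+w],(w*s,h*s),interpolation=cv2.INTER_CUBIC)
A=c(ia,255,110,110,80,7)[:, :760];cv2.imwrite("pics/c1.png",A)
cv2.imwrite("pics/c2.png",np.hstack([c(ia,125,120,80,75,5),c(ib,190,135,80,75,5)]))
```

```text
(no output)
```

View pics/c1.png

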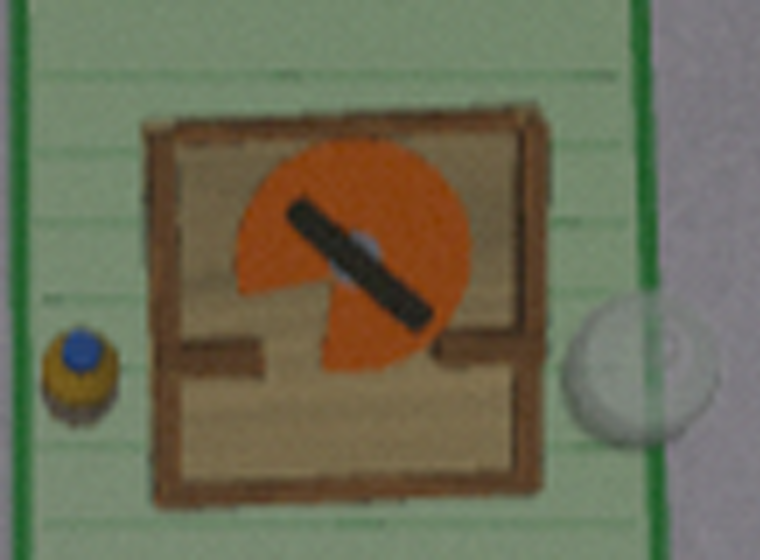

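View pics/c2.png

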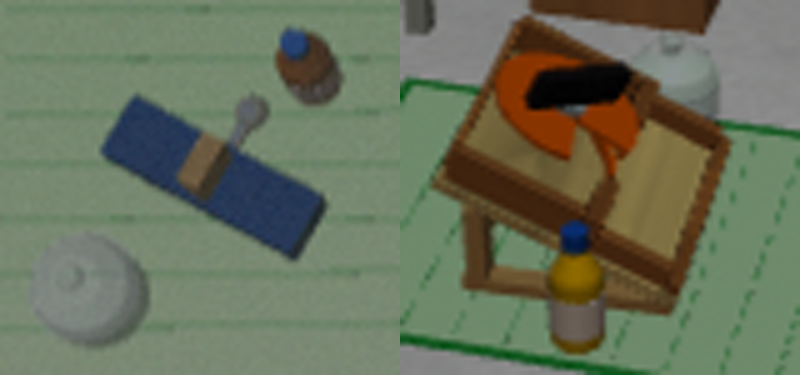

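Run:
```python
from h import *
a,ia=shot("top");b,ib=shot("side")
def tri(p,q):
    o1,d1=ray(a,*p);o2,d2=ray(b,*q)
    s=np.linalg.lstsq(np.c_[d1,-d2],o2-o1,rcond=None)[0]
    x,y=o1+s[0]*d1,o2+s[1]*d2
    return (x+y)/2,np.linalg.norm(x-y)
for n,p,q in[("BL",(276.4,127.4),(199,165.4)),("BR",(332.1,125.7),(214.4,138.6)),("FL",(277.1,182.1),(245,192)),("FR",(332.1,180),(255.6,163.6)),("TL",(297.9,139.6),(218,152.6)),("TR",(315.3,155.7),(234,149.4))]:
    x,e=tri(p,q);print(n,x.round(1),round(e,1))
# bar
for n,f,im,box in(("top",a,ia,(140,130,195,178)),("side",b,ib,(150,245,210,290))):
    x0,y0,x1,y1=box
    h=cv2.cvtColor(im,cv2.COLOR_BGR2HSV)
    m=cv2.inRange(h,(105,110,30),(130,255,255)); k=np.zeros_like(m);k[y0:y1,x0:x1]=m[y0:y1,x0:x1]
    c=max(cv2.findContours(k,0,1)[0],key=cv2.contourArea)
    bx=cv2.boxPoints(cv2.minAreaRect(c));print(n,bx.round(1).tolist())
    if n=="top":
        W=np.array([onz(f,u,v,30)for u,v in bx]);print(W.round(1),W.mean(0))
        print([np.linalg.norm(W[i]-W[i-1]).round(1) for i in range(4)])
        o=cv2.inRange(h,(8,60,60),(25,255,255));k=np.zeros_like(o);k[140:165,155:178]=o[140:165,155:178]
        c=max(cv2.findContours(k,0,1)[0],key=cv2.contourArea);print("fin",cv2.minAreaRect(c))
    print()
h=cv2.cvtColor(ia,cv2.COLOR_BGR2HSV)
m=cv2.inRange(h,(5,200,90),(14,255,255));k=np.zeros_like(m);k[120:170,280:330]=m[120:170,280:330]
c=max(cv2.findContours(k,0,1)[0],key=cv2.contourArea);print("cam",cv2.minEnclosingCircle(c))
k=cv2.inRange(h,(0,0,0),(180,255,60));k[:,:290]=0;k[:,325:]=0;k[:132]=0;k[164:]=0
c=max(cv2.findContours(k,0,1)[0],key=cv2.contourArea);print("T",cv2.minAreaRect(c))
```

```text
BL [ 676.6 -152.2  119.6] 1.3
BR [ 679.3 -342.8  120.3] 4.8
FL [ 505.1 -156.2   27. ] 3.3
FR [ 511.7 -353.9   21.3] 1.6
TL [ 627.1 -223.3  137.7] 3.3
TR [ 578.8 -282.2  121.7] 4.0
top [[165.0, 161.0], [171.1999969482422, 149.60000610351562], [188.6999969482422, 159.0], [182.5, 170.39999389648438]]
[[582.4 246.   30. ]
 [624.5 224.8  30. ]
 [589.2 160.8  30. ]
 [547.4 182.2  30. ]] [585.85890316 203.47498938  30.        ]
[np.float64(72.8), np.float64(47.2), np.float64(73.0), np.float64(47.0)]
fin ((164.98529052734375, 152.19117736816406), (5.65945291519165, 11.3189058303833), 30.963756561279297)

side [[152.8000030517578, 277.6000061035156], [196.89999389648438, 246.10000610351562], [207.3000030517578, 260.6000061035156], [163.1999969482422, 292.1000061035156]]

cam ((304.9210510253906, 146.21929931640625), 16.623428344726562)
T ((305.66552734375, 147.31378173828125), (24.166234970092773, 4.069228649139404), 41.633541107177734)
```

Run:
```python
from h import *
f=[shot("side")[1].astype(float) for _ in range(8)]
im=np.mean(f,0).clip(0,255).astype(np.uint8)
cv2.imwrite("pics/d.png",cv2.convertScaleAbs(cv2.resize(im[136:196,194:264],(770,600)[:2] and (700,600),interpolation=cv2.INTER_CUBIC),alpha=1.5))
a,_=shot("top")
P=[(137,95),(325,205),(298,258),(102,150)]
W=np.array([onz(a,x/5+125,y/5+120,30) for x,y in P]);print(W.round(1),W.mean(0).round(1),[np.linalg.norm(W[i]-W[i-1]).round(1) for i in range(4)])
print("fin",onz(a,165,152.2,55), "stud",onz(a,253/5+125,108/5+120,18), "jar",onz(a,70/5+125,275/5+120,92),"bot",onz(a,293/5+125,43/5+120,100))
```

```text
[[664.2 293.8  30. ]
 [581.8 156.   30. ]
 [543.1 174.7  30. ]
 [623.4 317.9  30. ]] [603.1 235.6  30. ] [np.float64(47.4), np.float64(160.5), np.float64(43.0), np.float64(164.2)]
fin [608.64034961 241.41960506  55.        ] stud [657.18694604 211.69536875  18.        ] jar [519.71755188 320.90773386  92.        ] bot [681.07789367 169.09123004 100.        ]
```

View pics/d.png

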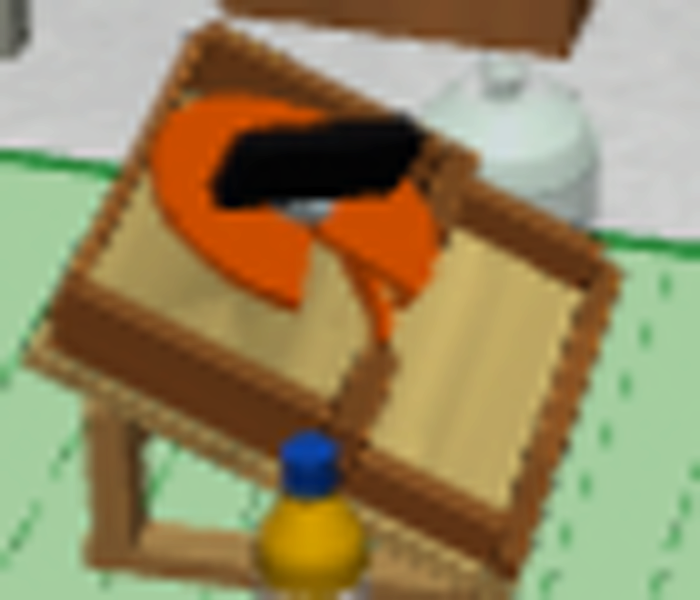

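```bash
cat >> h.py <<'E'
def tri(a,b,p,q):
    o1,d1=ray(a,*p);o2,d2=ray(b,*q)
    s=np.linalg.lstsq(np.c_[d1,-d2],o2-o1,rcond=None)[0]
    x,y=o1+s[0]*d1,o2+s[1]*d2
    return (x+y)/2,y-x
E
python3 - <<'E'
from h import *
a,_=shot("top");b,_=shot("side")
T=lambda x,y:(x/7+255,y/7+110); S=lambda x,y:(x/10+194,y/10+136)
for n,p,q in[("BL",(150,122),(65,280)),("BR",(537,108),(205,25)),("FL",(155,503),(515,555)),("FR",(538,490),(622,270)),("m1",(238,296),(298,308)),("m2",(323,370),(410,302)),("TL",(300,207),(232,150)),("TR",(422,320),(400,135)),("abL dn in",(263,376),(390,355)),("apex",(330,282),(318,238))]:
    x,e=tri(a,b,T(*p),S(*q));print(n,x.round(1),e.round(1))
E
```

```text
BL [ 672.3 -152.2  126.9] [-4.8 -0.8 -1.4]
BR [ 679.  -341.3  121.9] [-5.9 -0.9 -1.7]
FL [ 504.4 -156.4   29.6] [1.  0.1 0.2]
FR [ 510.  -352.4   25.7] [-0.4 -0.  -0.1]
m1 [ 595.8 -195.3   97.7] [1.3 0.2 0.3]
m2 [ 564.1 -238.4   76.6] [3.5 0.5 0.7]
TL [ 627.5 -222.2  144.6] [0.8 0.1 0.2]
TR [ 578.9 -282.2  121.2] [3.9 0.5 0.8]
abL dn in [ 563.  -208.8   72.5] [5.2 0.7 1.1]
apex [ 601.8 -240.7   98.3] [0.1 0.  0. ]
```

```bash
cat >> h.py <<'E'
from scipy.spatial.transform import Rotation as Ro
PSI=np.radians(1.9); ZO=20.
Rb=Ro.from_euler('z',PSI)*Ro.from_euler('y',-np.radians(25))
n=Rb.apply([0,0,1])
def tool(Rbase,yaw): return Rbase*Ro.from_euler('z',yaw)*Ro.from_euler('x',np.pi)
def cur():
    s=r.sense(); return np.array(s["eef_pos"]),Ro.from_euler('xyz',s["tcp_rot"]),s
def plan(p0,R0,p1,R1):
    "turn first in place, then shift"
    w=np.degrees((R0.inv()*R1).as_rotvec())/6; d=R1.inv().apply(p1-p0)/40
    k=max(1,int(np.ceil(abs(w).max()/1.0))) if abs(w).max()>.02 else 0
    m=int(np.ceil(max(np.linalg.norm(d),1e-9)))
    if k: print("turn",k,"x",np.round(w/k,3))
    print("shift",m,"x",np.round(d/max(m,1),3)," total",np.round(d,3))
E
python3 - <<'E'
from h import *
a,_=shot("top")
pt=onz(a,305.67,147.3,138.5)-75*n; pc=onz(a,304.92,146.2,105.8)-39*n
print(pt,pc)
A=(pt+pc)/2
p,R,s=cur(); R1=tool(Rb,np.radians(46.5))
plan(p,R,A+n*120,R1)
print("bedO",A-Rb.apply([120,0,0]),(A+n*47).round(1))
E
```

```text
[ 633.52598183 -247.48670246   70.52691597] [ 630.60642485 -249.20654246   70.45399631]
turn 6 x [-0.346  0.614 -0.936]
shift 14 x [0.906 0.068 0.416]  total [12.683  0.957  5.831]
bedO [ 523.36906173 -251.95247802   19.77626473] [ 612.2 -249.   113.1]
```

Emit:
{"fn": "play_rows", "kwargs": {"rows": [{"dp":[0,0,0],"turn":[-0.346,0.614,-0.936],"fingers":0},{"dp":[0,0,0],"turn":[-0.346,0.614,-0.936],"fingers":0},{"dp":[0,0,0],"turn":[-0.346,0.614,-0.936],"fingers":0},{"dp":[0,0,0],"turn":[-0.346,0.614,-0.936],"fingers":0},{"dp":[0,0,0],"turn":[-0.346,0.614,-0.936],"fingers":0}]}}

```text
clock: 1.22
eef_pos: [152.8, -606.2, 232.1]
tcp_rot: [2.879, -0.262, 0.783]
contact_force: [0.2, -0.9, -0.2]
opening: 1.002
grasp_force: 0.0
```

Emit:
{"fn": "play_rows", "kwargs": {"rows": [{"dp":[0,0,0],"turn":[-0.346,0.614,-0.936],"fingers":0},{"dp":[0.9,0.07,0.4],"turn":[0,0,0],"fingers":0},{"dp":[0.9,0.07,0.4],"turn":[0,0,0],"fingers":0},{"dp":[0.9,0.07,0.4],"turn":[0,0,0],"fingers":0},{"dp":[0.9,0.07,0.4],"turn":[0,0,0],"fingers":0}]}}

```text
clock: 1.63
eef_pos: [274.1, -504.4, 218.3]
tcp_rot: [2.815, -0.295, 0.892]
contact_force: [1.0, -0.4, -0.3]
opening: 1.0
grasp_force: 0.0
```

Emit:
{"fn": "play_rows", "kwargs": {"rows": [{"dp":[0.9,0.07,0.4],"turn":[0,0,0],"fingers":0},{"dp":[0.9,0.07,0.4],"turn":[0,0,0],"fingers":0},{"dp":[0.9,0.07,0.4],"turn":[0,0,0],"fingers":0},{"dp":[0.9,0.07,0.4],"turn":[0,0,0],"fingers":0},{"dp":[0.9,0.07,0.4],"turn":[0,0,0],"fingers":0}]}}

```text
clock: 2.05
eef_pos: [426.1, -378.0, 202.9]
tcp_rot: [2.815, -0.295, 0.893]
contact_force: [1.3, -0.8, -0.7]
opening: 1.002
grasp_force: 0.0
```

Emit:
{"fn": "play_rows", "kwargs": {"rows": [{"dp":[0.9,0.07,0.4],"turn":[0,0,0],"fingers":0},{"dp":[0.9,0.07,0.4],"turn":[0,0,0],"fingers":0},{"dp":[0.9,0.07,0.4],"turn":[0,0,0],"fingers":0},{"dp":[0.9,0.07,0.4],"turn":[0,0,0],"fingers":0},{"dp":[0,0,0],"turn":[0,0,0],"fingers":0}]}}

```text
clock: 2.47
eef_pos: [549.8, -274.2, 190.1]
tcp_rot: [2.815, -0.296, 0.898]
contact_force: [-0.7, -0.5, 0.1]
opening: 1.0
grasp_force: 0.0
```

Run:
```python
from h import *
p,R,s=cur(); A=np.array([632,-248.3,70.5]); print(p,s["qpos"].round(2),s["clock"])
plan(p,R,A+n*47,tool(Rb,np.radians(46.5)))
```

```text
[ 549.83995751 -274.16298559  190.06352085] [-0.61  0.24  1.98  0.46  0.61 -0.22] 2.4667
turn 1 x [-0.009 -0.023  0.034]
shift 3 x [0.281 0.016 0.804]  total [0.844 0.049 2.411]
```

Emit:
{"fn": "play_rows", "kwargs": {"rows": [{"dp":[0.84,0.05,0.2],"turn":[0,0,0],"fingers":0},{"dp":[0,0,0.6],"turn":[0,0,0],"fingers":0.1},{"dp":[0,0,0.6],"turn":[0,0,0],"fingers":0.1},{"dp":[0,0,0.5],"turn":[0,0,0],"fingers":0.1},{"dp":[0,0,0.5],"turn":[0,0,0],"fingers":0.1}]}}

```text
clock: 2.88
eef_pos: [608.4, -253.4, 112.6]
tcp_rot: [2.815, -0.295, 0.894]
contact_force: [0.2, 0.2, -0.4]
opening: 0.9
grasp_force: 0.0
```

Emit:
{"fn": "play_rows", "kwargs": {"rows": [{"dp":[0,0,0],"turn":[0,0,0],"fingers":0.3}]}}

```text
clock: 2.97
eef_pos: [607.3, -252.6, 110.0]
tcp_rot: [2.82, -0.294, 0.893]
contact_force: [-0.3, 0.2, 1.2]
opening: 0.783
grasp_force: 0.0
```

Run:
```python
from h import *
a,ia=shot("top");b,ib=shot("side")
c=lambda im,x,y,w,h,s:cv2.resize(im[y:y+h,x:x+w],(w*s,h*s),interpolation=cv2.INTER_CUBIC)
cv2.imwrite("pics/e.png",cv2.convertScaleAbs(np.hstack([c(ia,270,115,80,80,5),c(ib,190,115,80,80,5)]),alpha=1.4))
```

```text
(no output)
```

View pics/e.png

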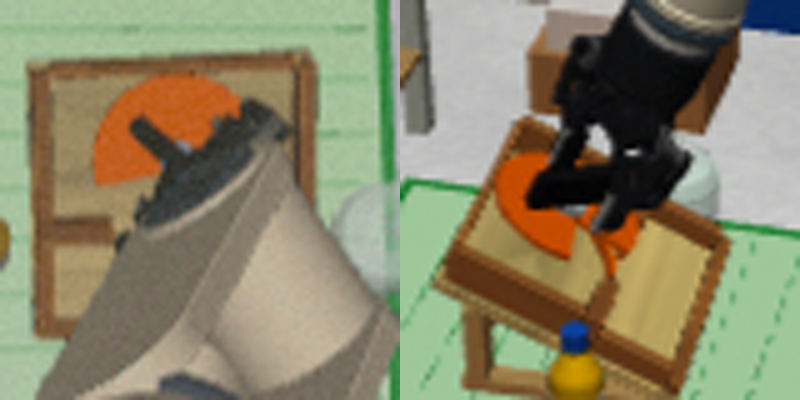

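Emit:
{"fn": "play_rows", "kwargs": {"rows": [{"dp":[0.16,0,0],"turn":[0,0,0],"fingers":0.6},{"dp":[0,0,0],"turn":[0,0,0],"fingers":1},{"dp":[0,0,0],"turn":[0,0,0],"fingers":1},{"dp":[0,0,0],"turn":[0,0,0],"fingers":1},{"dp":[0,0,0],"turn":[0,0,0],"fingers":1}], "force": 40}}

```text
clock: 3.48
eef_pos: [610.5, -247.4, 117.6]
tcp_rot: [2.817, -0.296, 0.895]
contact_force: [-27.4, 4.3, 28.7]
opening: 0.157
grasp_force: 74.2
```

Emit:
{"fn": "play_rows", "kwargs": {"rows": [{"dp":[0,0,0],"turn":[0,0,0],"fingers":1},{"dp":[0,0,0],"turn":[0,0,0],"fingers":1}]}}

```text
clock: 3.65
eef_pos: [610.4, -247.5, 117.6]
tcp_rot: [2.816, -0.296, 0.895]
contact_force: [-22.7, 9.3, 27.1]
opening: 0.162
grasp_force: 74.0
```

Run:
```python
from h import *
p,R,s=cur(); A=np.array([632,-248.3,70.5]); print(p,s["contact_force"],s["wrist_torque"],s["opening"],s["grasp_force"],s["qpos"].round(2))
print(Rb.inv().apply(p-A),  (Rb.inv()*R).as_euler('xyz',degrees=True))
```

```text
[ 610.40652154 -247.52006865  117.63254588] [-22.72929774   9.25372908  27.09451879] [0.72920959 1.29366486 0.22773549] 0.16184507250640034 73.97592364344746 [-0.5   0.4   1.95  0.51  0.46 -0.2 ]
[ 0.38293239  1.49543818 51.82644608] [-1.79936892e+02 -7.64232032e-02  4.65281204e+01]
```

Emit:
{"fn": "play_rows", "kwargs": {"rows": [{"dp":[0,0,-0.17],"turn":[0,0,0],"fingers":1},{"dp":[0,0,0],"turn":[0,0,-0.8],"fingers":1},{"dp":[0,0,0],"turn":[0,0,-0.8],"fingers":1},{"dp":[0,0,0],"turn":[0,0,-0.8],"fingers":1},{"dp":[0,0,0],"turn":[0,0,-0.8],"fingers":1}]}}

```text
clock: 4.07
eef_pos: [608.2, -248.0, 121.2]
tcp_rot: [2.741, -0.174, 1.219]
contact_force: [2.7, 3.1, -7.5]
opening: 0.154
grasp_force: 46.6
```

Emit:
{"fn": "play_rows", "kwargs": {"rows": [{"dp":[0,0,0],"turn":[0,0,-0.8],"fingers":1},{"dp":[0,0,0],"turn":[0,0,-0.8],"fingers":1},{"dp":[0,0,0],"turn":[0,0,-0.8],"fingers":1},{"dp":[0,0,0],"turn":[0,0,-0.8],"fingers":1},{"dp":[0,0,0],"turn":[0,0,-0.3],"fingers":1}]}}

```text
clock: 4.48
eef_pos: [608.2, -248.0, 121.2]
tcp_rot: [2.707, -0.023, 1.556]
contact_force: [4.1, 2.2, -7.5]
opening: 0.149
grasp_force: 46.5
```

```bash
cat > st.py <<'E'
from h import *
p,R,s=cur(); A=np.array([630,-247.5,77]); print(p,s["contact_force"].round(1),(R.inv().apply(s["wrist_torque"])).round(2),s["opening"],s["grasp_force"],s["qpos"].round(2),s["clock"])
print(Rb.inv().apply(p-A),  (Rb.inv()*R).as_euler('xyz',degrees=True))
E
python3 st.py
```

```text
[ 608.20975024 -247.96093821  121.19987549] [ 4.1  2.2 -7.5] [0.26 0.33 0.17] 0.14898478920272168 46.530917286872864 [-0.5   0.39  1.96  0.5   0.47 -0.9 ] 4.4833
[-1.07199162  0.26177482 49.26904453] [-1.79930394e+02 -6.11466906e-02  8.69599704e+01]
```

Emit:
{"fn": "play_rows", "kwargs": {"rows": [{"dp":[0,0,0],"turn":[0,0,-0.4],"fingers":1},{"dp":[0,0,0],"turn":[0,0,-0.4],"fingers":1}]}}

```text
clock: 4.65
eef_pos: [608.2, -248.0, 121.2]
tcp_rot: [2.706, 0.01, 1.629]
contact_force: [2.0, 2.4, -5.8]
opening: 0.155
grasp_force: 50.4
```

```bash
python3 st.py
```

```text
[ 608.23118899 -247.95518441  121.23891972] [ 2.   2.4 -5.8] [0.28 0.31 0.91] 0.15463841100346565 50.44191777706146 [-0.5   0.39  1.96  0.5   0.47 -0.98] 4.65
[-1.0358985   0.26681465 49.29529458] [-1.79942096e+02 -6.85070743e-02  9.15677939e+01]
```

Emit:
{"fn": "play_rows", "kwargs": {"rows": [{"dp":[0,0,0],"turn":[0,0,-0.4],"fingers":1},{"dp":[0,0,0],"turn":[0,0,-0.2],"fingers":1}]}}

```text
clock: 4.82
eef_pos: [608.2, -248.0, 121.3]
tcp_rot: [2.707, 0.035, 1.683]
contact_force: [0.6, 3.8, -3.6]
opening: 0.15
grasp_force: 82.8
```

```bash
python3 st.py
```

```text
[ 608.19016401 -247.97580618  121.27562546] [ 0.6  3.8 -3.6] [0.43 0.54 2.35] 0.1503127231121758 82.81103309243917 [-0.5   0.39  1.96  0.5   0.47 -1.04] 4.8167
[-1.05816646  0.24756441 49.34617861] [-1.79971908e+02 -9.34290875e-02  9.49569229e+01]
```

Emit:
{"fn": "play_rows", "kwargs": {"rows": [{"dp":[0,0,0],"turn":[0,0,0.5],"fingers":1},{"dp":[0,0,0],"turn":[0,0,0],"fingers":0},{"dp":[0,0,0],"turn":[0,0,0],"fingers":0},{"dp":[0,0,0],"turn":[0,0,0],"fingers":0},{"dp":[0,0,-0.5],"turn":[0,0,0],"fingers":0}]}}

```text
clock: 5.23
eef_pos: [600.1, -248.7, 137.6]
tcp_rot: [2.708, 0.015, 1.639]
contact_force: [-1.0, 1.1, -0.6]
opening: 0.722
grasp_force: 0.0
```

Emit:
{"fn": "play_rows", "kwargs": {"rows": [{"dp":[0,0,-0.8],"turn":[0,0,0],"fingers":0},{"dp":[0,0,-0.9],"turn":[0,0,0],"fingers":0},{"dp":[0,0,-0.5],"turn":[0,0,0],"fingers":0},{"dp":[0,0,0],"turn":[0,0,0],"fingers":0}]}}

```text
clock: 5.57
eef_pos: [564.2, -251.9, 224.7]
tcp_rot: [2.7, 0.021, 1.637]
contact_force: [1.2, -0.6, 1.8]
opening: 1.002
grasp_force: 0.0
```

Run:
```python
from h import *
p,R,s=cur(); print(p,s["clock"])
plan(p,R,np.array([605.5,236.5,170]),tool(Ro.identity(),np.radians(-28.5)))
a,ia=shot("top");h=cv2.cvtColor(ia,cv2.COLOR_BGR2HSV)
# bar again, averaged
im=np.mean([shot("top")[1].astype(float) for _ in range(6)],0).clip(0,255).astype(np.uint8)
big=cv2.resize(im[120:195,125:205],None,fx=8,fy=8,interpolation=cv2.INTER_CUBIC)
h=cv2.cvtColor(big,cv2.COLOR_BGR2HSV)
m=cv2.inRange(h,(105,110,30),(130,255,255))
m=cv2.morphologyEx(m,cv2.MORPH_CLOSE,np.ones((75,75)))
c=max(cv2.findContours(m,0,1)[0],key=cv2.contourArea);bx=cv2.boxPoints(cv2.minAreaRect(c))/8+[125,120]-.44
W=np.array([onz(a,u,v,28) for u,v in bx]);print(bx.round(1).tolist(),W.round(1),W.mean(0).round(1))
```

```text
[ 564.22104793 -251.90060313  224.65824031] 5.5667
turn 21 x [ 0.128 -0.209  0.954]
shift 13 x [-0.378 -0.863  0.105]  total [ -4.919 -11.223   1.366]
[[144.6, 150.3], [150.9, 138.6], [189.0, 159.1], [182.7, 170.8]] [[622.8 321.4  28. ]
 [666.3 299.9  28. ]
 [589.3 160.   28. ]
 [546.5 181.9  28. ]] [606.2 240.8  28. ]
```

Emit:
{"fn": "play_rows", "kwargs": {"rows": [{"dp":[0,0,-0.3],"turn":[0.128,-0.209,0.954],"fingers":0},{"dp":[0,0,-0.3],"turn":[0.128,-0.209,0.954],"fingers":0},{"dp":[0,0,0],"turn":[0.128,-0.209,0.954],"fingers":0},{"dp":[0,0,0],"turn":[0.128,-0.209,0.954],"fingers":0},{"dp":[0,0,0],"turn":[0.128,-0.209,0.954],"fingers":0}]}}

```text
clock: 6.33
eef_pos: [553.2, -250.2, 240.4]
tcp_rot: [2.792, -0.077, 1.129]
contact_force: [-0.5, -0.7, -0.6]
opening: 1.002
grasp_force: 0.0
```

Emit:
{"fn": "play_rows", "kwargs": {"rows": [{"dp":[0,0,0],"turn":[0.128,-0.209,0.954],"fingers":0},{"dp":[0,0,0],"turn":[0.128,-0.209,0.954],"fingers":0},{"dp":[0,0,0],"turn":[0.128,-0.209,0.954],"fingers":0},{"dp":[0,0,0],"turn":[0.128,-0.209,0.954],"fingers":0},{"dp":[0,0,0],"turn":[0.128,-0.209,0.954],"fingers":0}]}}

```text
clock: 6.75
eef_pos: [553.3, -250.0, 240.0]
tcp_rot: [2.911, -0.116, 0.617]
contact_force: [-0.9, -0.9, 0.6]
opening: 0.999
grasp_force: 0.0
```

Emit:
{"fn": "play_rows", "kwargs": {"rows": [{"dp":[0,0,0],"turn":[0.128,-0.209,0.954],"fingers":0},{"dp":[0,0,0],"turn":[0.128,-0.209,0.954],"fingers":0},{"dp":[0,0,0],"turn":[0.128,-0.209,0.954],"fingers":0},{"dp":[0,0,0],"turn":[0.128,-0.209,0.954],"fingers":0},{"dp":[0,0,0],"turn":[0.128,-0.209,0.954],"fingers":0}]}}

```text
clock: 7.17
eef_pos: [553.4, -249.9, 240.0]
tcp_rot: [3.034, -0.091, 0.104]
contact_force: [-1.0, 0.1, 0.3]
opening: 1.0
grasp_force: 0.0
```

Emit:
{"fn": "play_rows", "kwargs": {"rows": [{"dp":[0,0,0],"turn":[0.128,-0.209,0.954],"fingers":0},{"dp":[0,0,0],"turn":[0.128,-0.209,0.954],"fingers":0},{"dp":[0,0,0],"turn":[0.128,-0.209,0.954],"fingers":0},{"dp":[0,0,0],"turn":[0.128,-0.209,0.954],"fingers":0},{"dp":[0,0,0],"turn":[0.128,-0.209,0.954],"fingers":0}]}}

```text
clock: 7.58
eef_pos: [553.4, -250.0, 239.9]
tcp_rot: [3.129, -0.01, -0.402]
contact_force: [0.3, -0.9, 0.1]
opening: 0.997
grasp_force: 0.0
```

Emit:
{"fn": "play_rows", "kwargs": {"rows": [{"dp":[0,0,0],"turn":[0.128,-0.209,0.954],"fingers":0},{"dp":[0,0,0],"turn":[0,0,0],"fingers":0}]}}

```text
clock: 7.75
eef_pos: [553.7, -250.6, 239.8]
tcp_rot: [-3.14, 0.011, -0.502]
contact_force: [0.5, -0.5, 0.2]
opening: 1.002
grasp_force: 0.0
```

Run:
```python
from h import *
p,R,s=cur(); print(p,s["qpos"].round(2),s["clock"])
plan(p,R,np.array([606,238,150]),tool(Ro.identity(),np.radians(-28.6)))
```

```text
[ 553.67207162 -250.576684    239.81121194] [-0.43  0.32  1.65  0.    1.17  1.64] 7.75
turn 1 x [-0.011  0.103 -0.029]
shift 13 x [-0.361 -0.873  0.173]  total [ -4.698 -11.35    2.245]
```

Emit:
{"fn": "play_rows", "kwargs": {"rows": [{"dp":[0,0,0],"turn":[0,0.1,0],"fingers":0},{"dp":[-0.36,-0.87,0],"turn":[0,0,0],"fingers":0},{"dp":[-0.36,-0.87,0],"turn":[0,0,0],"fingers":0},{"dp":[-0.36,-0.87,0],"turn":[0,0,0],"fingers":0},{"dp":[-0.36,-0.87,0],"turn":[0,0,0],"fingers":0}]}}

```text
clock: 8.17
eef_pos: [568.8, -99.0, 240.7]
tcp_rot: [-3.141, -0.003, -0.495]
contact_force: [1.8, 0.6, 0.2]
opening: 1.002
grasp_force: 0.0
```

Emit:
{"fn": "play_rows", "kwargs": {"rows": [{"dp":[-0.36,-0.87,0.1],"turn":[0,0,0],"fingers":0},{"dp":[-0.36,-0.87,0.1],"turn":[0,0,0],"fingers":0},{"dp":[-0.36,-0.87,0.1],"turn":[0,0,0],"fingers":0},{"dp":[-0.36,-0.87,0.1],"turn":[0,0,0],"fingers":0},{"dp":[-0.36,-0.87,0.1],"turn":[0,0,0],"fingers":0}]}}

```text
clock: 8.58
eef_pos: [588.6, 88.7, 220.7]
tcp_rot: [-3.141, -0.003, -0.494]
contact_force: [1.0, -0.6, -0.7]
opening: 1.002
grasp_force: 0.0
```

Emit:
{"fn": "play_rows", "kwargs": {"rows": [{"dp":[-0.36,-0.87,0.4],"turn":[0,0,0],"fingers":0},{"dp":[-0.36,-0.87,0.4],"turn":[0,0,0],"fingers":0},{"dp":[-0.36,-0.87,0.4],"turn":[0,0,0],"fingers":0},{"dp":[-0.36,-0.87,0.4],"turn":[0,0,0],"fingers":0},{"dp":[0,0,0],"turn":[0,0,0],"fingers":0}]}}

```text
clock: 9.0
eef_pos: [603.4, 242.2, 153.5]
tcp_rot: [-3.141, 0.0, -0.491]
contact_force: [-0.9, 0.2, -0.7]
opening: 0.996
grasp_force: 0.0
```

Run:
```python
from h import *
p,R,s=cur(); print(p,s["qpos"].round(2),s["clock"])
plan(p,R,np.array([606,238,37]),tool(Ro.identity(),np.radians(-28.6)))
```

```text
[603.44928362 242.18052964 153.45381686] [0.38 0.47 1.64 0.   1.03 2.44] 9.0
turn 1 x [-0.004  0.001  0.083]
shift 3 x [0.035 0.02  0.97 ]  total [0.106 0.061 2.911]
```

Emit:
{"fn": "play_rows", "kwargs": {"rows": [{"dp":[0.1,0.06,0.6],"turn":[0,0,0.08],"fingers":0},{"dp":[0,0,0.7],"turn":[0,0,0],"fingers":0},{"dp":[0,0,0.6],"turn":[0,0,0],"fingers":0.3},{"dp":[0,0,0.6],"turn":[0,0,0],"fingers":0.4},{"dp":[0,0,0.4],"turn":[0,0,0],"fingers":0.5}]}}

```text
clock: 9.42
eef_pos: [606.2, 231.9, 38.6]
tcp_rot: [3.141, -0.001, -0.502]
contact_force: [-0.7, 0.5, -0.4]
opening: 0.604
grasp_force: 0.0
```

Emit:
{"fn": "play_rows", "kwargs": {"rows": [{"dp":[0,0,0],"turn":[0,0,0],"fingers":0.7},{"dp":[0,0,0],"turn":[0,0,0],"fingers":1},{"dp":[0,0,0],"turn":[0,0,0],"fingers":1},{"dp":[0,0,0],"turn":[0,0,0],"fingers":1},{"dp":[0,0,0],"turn":[0,0,0],"fingers":1}], "force": 70}}

```text
clock: 9.83
eef_pos: [608.2, 232.6, 42.2]
tcp_rot: [-3.14, -0.003, -0.506]
contact_force: [-0.3, -0.0, -3.9]
opening: 0.196
grasp_force: 69.1
```

Emit:
{"fn": "play_rows", "kwargs": {"rows": [{"dp":[0,0,-0.5],"turn":[0,0,0],"fingers":1},{"dp":[0,0,-0.9],"turn":[0,0,0],"fingers":1},{"dp":[0,0,-0.9],"turn":[0,0,0],"fingers":1},{"dp":[0,0,-0.9],"turn":[0,0,0],"fingers":1},{"dp":[0,0,-0.9],"turn":[0,0,0],"fingers":1}]}}

```text
clock: 10.25
eef_pos: [607.1, 232.3, 207.4]
tcp_rot: [-3.14, -0.003, -0.506]
contact_force: [0.7, 0.3, -2.8]
opening: 0.199
grasp_force: 69.1
```

Emit:
{"fn": "play_rows", "kwargs": {"rows": [{"dp":[0,0,-0.9],"turn":[0,0,0],"fingers":1},{"dp":[0,0,0],"turn":[0,0,0],"fingers":1}]}}

```text
clock: 10.42
eef_pos: [610.9, 233.7, 250.2]
tcp_rot: [-3.131, -0.01, -0.506]
contact_force: [1.6, 0.4, -1.7]
opening: 0.201
grasp_force: 69.4
```

Run:
```python
from h import *
p,R,s=cur(); print(p,s["qpos"].round(2),s["opening"],s["grasp_force"],s["contact_force"],s["tcp_rot"],s["clock"])
bed=np.array([630,-247.5,77])
a,ia=shot("top");b,ib=shot("side")
u,v=proj(b,p).astype(int); print(u,v, proj(a,p))
c=lambda im,x,y,w,h,s:cv2.resize(im[y:y+h,x:x+w],(w*s,h*s),interpolation=cv2.INTER_CUBIC)
x0,y0=u-45,v-35;print(x0,y0)
cv2.imwrite("pics/f.png",cv2.convertScaleAbs(np.hstack([c(ib,x0,y0,80,80,5),c(ia,270,115,80,80,5)]),alpha=1.5))
```

```text
[610.86152505 233.74169373 250.24970571] [ 0.36  0.37  1.56 -0.    1.19  2.44] 0.20055534195052468 69.3680727481842 [ 1.59540095  0.42420567 -1.72611663] [-3.13112991 -0.01043439 -0.50607724] 10.4167
173 206 [154.25661665 136.43054719]
128 171
```

View pics/f.png

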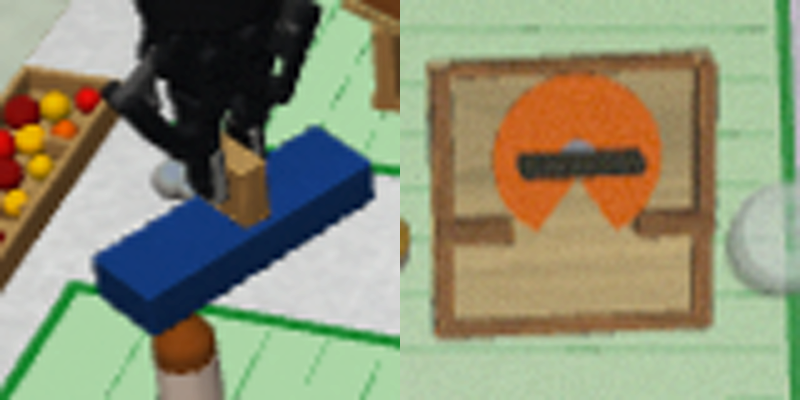

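Run:
```python
from h import *
from scipy.optimize import least_squares
p,R,s=cur(); b,_=shot("side")
M=np.array([[25,80,30],[-25,80,30],[-25,-80,30],[25,-80,30],[55,0,18]],float)
px=np.array([[95,262],[152,300],[372,170],[318,127],[170,180]])/5+[128,171]-.4
# bar in tool frame: bar x=tool x, bar y=-tool y, bar z=-tool z
def f(q):
    B=R*Ro.from_euler('x',np.pi)*Ro.from_euler('yz',[q[2],q[3]])
    return np.concatenate([((np.array([proj(b,p+R.apply([q[0],0,q[1]])+B.apply(m)) for m in M])-px)).ravel(),[q[2]*10,q[3]*10]])
o=least_squares(f,[0,40,0,0]);print(o.x[:2],np.degrees(o.x[2:]),o.fun[:10].reshape(-1,2).round(1))
```

```text
[ 1.48799486 46.56112301] [-1.98597743  0.15453276] [[-0.7 -0.4]
 [-0.3  1.2]
 [ 0.5 -0.9]
 [-0.5 -0.2]
 [ 1.   0.4]]
```

```bash
cat >> h.py <<'E'
PSI=np.radians(2.5); Rb=Ro.from_euler('z',PSI)*Ro.from_euler('y',-np.radians(25)); n=Rb.apply([0,0,1])
A=np.array([608.2,-248,121.25]); A=A-n*(46.9)
O=A-Rb.apply([120,0,0])
bed=lambda x,y,z:O+Rb.apply([x,y,z])
E
python3 - <<'E'
from h import *
a,_=shot("top");b,_=shot("side");print("A",A,"O",O)
T=lambda q:((q-[255,110])*7).round(); S=lambda q:((q-[194,136])*10).round()
for n_,q in(("lip",(0,0,12)),("ab L dn in",(60,43,30)),("abR dn in",(60,-43,30)),("cheekL in low",(0,85,20)),("Ttop",(120,0,75))):
    w=bed(*q);print(n_,w.round(0),T(proj(a,w)),S(proj(b,w)))
p,R,s=cur()
plan(p,R,bed(28.5,0,42+70),Rb*Ro.from_euler('x',np.pi))
E
```

```text
A [ 628.00193147 -247.135429     78.74416479] O [ 519.34850953 -251.87933985   28.02997338]
lip [ 514. -252.   39.] [344. 479.] [552. 383.]
ab L dn in [ 559. -207.   81.] [260. 375.] [406. 343.]
abR dn in [ 563. -293.   81.] [434. 366.] [454. 217.]
cheekL in low [ 507. -167.   46.] [178. 491.] [516. 501.]
Ttop [ 596. -249.  147.] [357. 268.] [335. 119.]
turn 6 x [ 0.193  0.677 -0.86 ]
shift 13 x [-0.305  0.922  0.065]  total [-3.964 11.991  0.849]
```

```bash
sed -i 's/n\*(46.9)/n*(49)/' h.py
python3 - <<'E'
from h import *
p,R,s=cur();print(A,O)
plan(p,R,bed(28.5,0,42+70),Rb*Ro.from_euler('x',np.pi))
E
```

```text
[ 628.88858512 -247.09671687   76.84091844] [ 520.23516318 -251.84062772   26.12672703]
turn 6 x [ 0.193  0.677 -0.86 ]
shift 13 x [-0.305  0.922  0.069]  total [-3.964 11.991  0.901]
```

Emit:
{"fn": "play_rows", "kwargs": {"rows": [{"dp":[-0.08,0.9,0],"turn":[0,0,-0.5],"fingers":1},{"dp":[-0.04,0.9,0],"turn":[0,0,-0.5],"fingers":1},{"dp":[0,0.9,0],"turn":[0,0,-0.5],"fingers":1},{"dp":[0,0.9,0],"turn":[0,0,-0.5],"fingers":1},{"dp":[0,0.9,0],"turn":[0,0,-0.5],"fingers":1}]}}

```text
clock: 11.08
eef_pos: [530.7, 68.3, 239.1]
tcp_rot: [3.141, 0.001, -0.241]
contact_force: [1.2, -0.2, -1.5]
opening: 0.193
grasp_force: 69.7
```

Emit:
{"fn": "play_rows", "kwargs": {"rows": [{"dp":[0,0.9,0],"turn":[0,0,-0.5],"fingers":1},{"dp":[0,0.9,0],"turn":[0,0,-0.5],"fingers":1},{"dp":[0,0.9,0],"turn":[0,0,-0.5],"fingers":1},{"dp":[0,0.9,0],"turn":[0,0,-0.5],"fingers":1},{"dp":[0,0.9,0],"turn":[0,0,-0.5],"fingers":1}]}}

```text
clock: 11.5
eef_pos: [506.1, -109.6, 239.4]
tcp_rot: [-3.141, 0.001, 0.02]
contact_force: [0.6, 0.1, -2.5]
opening: 0.198
grasp_force: 69.7
```

Run:
```python
from h import *
p,R,s=cur();print(p,s["clock"],s["qpos"].round(2))
plan(p,R,bed(28.5,0,42+70),Rb*Ro.from_euler('x',np.pi))
```

```text
[ 506.08611255 -109.62494907  239.42866662] 11.5 [-0.22  0.18  1.85  0.    1.11  1.33]
turn 5 x [ 0.009  0.835 -0.044]
shift 5 x [-0.272  0.713  0.423]  total [-1.361  3.567  2.117]
```

Emit:
{"fn": "play_rows", "kwargs": {"rows": [{"dp":[0,0,0],"turn":[0,0.835,-0.044],"fingers":1},{"dp":[0,0,0],"turn":[0,0.835,-0.044],"fingers":1},{"dp":[0,0,0],"turn":[0,0.835,-0.044],"fingers":1},{"dp":[0,0,0],"turn":[0,0.835,-0.044],"fingers":1},{"dp":[0,0,0],"turn":[0,0.835,-0.044],"fingers":1}]}}

```text
clock: 11.92
eef_pos: [506.6, -108.4, 239.6]
tcp_rot: [3.135, -0.44, 0.042]
contact_force: [1.4, 0.8, -3.3]
opening: 0.198
grasp_force: 70.2
```

Emit:
{"fn": "play_rows", "kwargs": {"rows": [{"dp":[-0.3,0.9,0],"turn":[0,0,0],"fingers":1},{"dp":[-0.3,0.9,0],"turn":[0,0,0],"fingers":1},{"dp":[-0.4,0.9,0.5],"turn":[0,0,0],"fingers":1},{"dp":[-0.36,0.87,0.8],"turn":[0,0,0],"fingers":1},{"dp":[0,0,0.8],"turn":[0,0,0],"fingers":1}]}}

```text
clock: 12.33
eef_pos: [498.5, -249.7, 148.0]
tcp_rot: [3.132, -0.439, 0.038]
contact_force: [2.2, 0.4, -3.5]
opening: 0.2
grasp_force: 70.8
```

Emit:
{"fn": "play_rows", "kwargs": {"rows": [{"dp":[0,0,0],"turn":[0,0,0],"fingers":1}]}}

```text
clock: 12.42
eef_pos: [497.3, -244.4, 142.6]
tcp_rot: [-3.141, -0.431, 0.036]
contact_force: [-1.4, 1.6, -2.6]
opening: 0.201
grasp_force: 70.7
```

```bash
cat > st2.py <<'E'
from h import *
p,R,s=cur();print(p.round(1),s["clock"],s["qpos"].round(2),s["contact_force"].round(1),Rb.inv().apply(s["contact_force"]).round(1),s["opening"])
print("bed",Rb.inv().apply(p-O).round(1),(Rb.inv()*R).as_euler('xyz',degrees=True).round(2))
E
python3 st2.py
python3 - <<'E'
from h import *
p,R,s=cur();plan(p,R,bed(28.5,0,42+40),Rb*Ro.from_euler('x',np.pi))
a,ia=shot("top");b,ib=shot("side")
c=lambda im,x,y,w,h,s:cv2.resize(im[y:y+h,x:x+w],(w*s,h*s),interpolation=cv2.INTER_CUBIC)
cv2.imwrite("pics/g.png",cv2.convertScaleAbs(np.hstack([c(ib,185,115,80,80,5),c(ia,265,115,80,80,5)]),alpha=1.5))
E
```

```text
[ 497.3 -244.4  142.6] 12.4167 [-0.62  0.23  2.14  0.57  0.49  0.45] [-1.4  1.6 -2.6] [-2.3  1.7 -1.8] 0.20135531520036867
bed [ 28.7   8.4 115.2] [179.85   0.3   -0.38]
turn 1 x [ 0.025  0.051 -0.063]
shift 1 x [-0.006  0.21   0.829]  total [-0.006  0.21   0.829]
```

View pics/g.png

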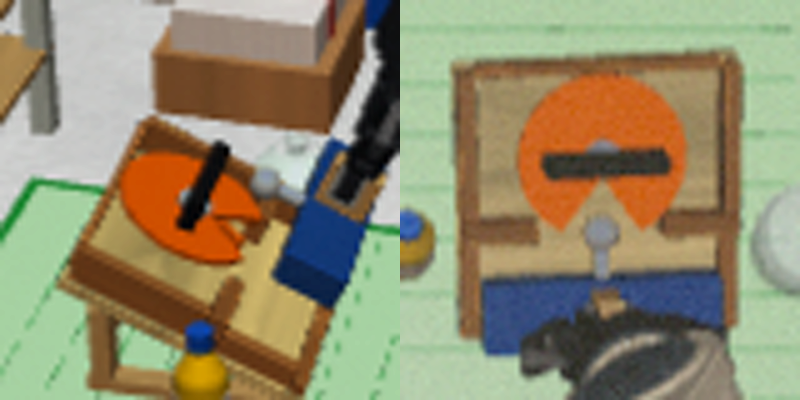

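Emit:
{"fn": "play_rows", "kwargs": {"rows": [{"dp":[0,0.2,0],"turn":[0,0,-0.06],"fingers":1},{"dp":[0,0,0.4],"turn":[0,0,0],"fingers":1},{"dp":[0,0,0.4],"turn":[0,0,0],"fingers":1},{"dp":[0,0,0],"turn":[0,0,0],"fingers":1},{"dp":[0,0,0],"turn":[0,0,0],"fingers":1}]}}

```text
clock: 12.93
eef_pos: [514.2, -251.7, 121.5]
tcp_rot: [3.132, -0.44, 0.051]
contact_force: [0.3, 0.5, -2.0]
opening: 0.197
grasp_force: 70.8
```

```bash
python3 st2.py
```

```text
[ 514.2 -251.7  121.5] 12.9333 [-0.61  0.29  2.12  0.63  0.45  0.38] [ 0.3  0.5 -2. ] [-0.6  0.4 -2. ] 0.19740908754364797
bed [34.8  0.4 89. ] [179.64  -0.2    0.37]
```

Emit:
{"fn": "play_rows", "kwargs": {"rows": [{"dp":[-0.16,0,0],"turn":[0,0,0.06],"fingers":1},{"dp":[0,0,0.3],"turn":[0,0,0],"fingers":1},{"dp":[0,0,0.25],"turn":[0,0,0],"fingers":1},{"dp":[0,0,0],"turn":[0,0,0],"fingers":1},{"dp":[0,0,0],"turn":[0,0,0],"fingers":1}]}}

```text
clock: 13.35
eef_pos: [517.2, -252.0, 98.5]
tcp_rot: [3.136, -0.44, 0.042]
contact_force: [0.0, -0.0, -2.2]
opening: 0.197
grasp_force: 70.7
```

```bash
python3 st2.py
```

```text
[ 517.2 -252.    98.5] 13.35 [-0.61  0.34  2.13  0.7   0.4   0.31] [ 0.  -0.  -2.2] [-0.9 -0.  -2. ] 0.19700513199624828
bed [27.8 -0.  66.9] [ 1.7963e+02 -1.8000e-01 -7.0000e-02]
```

Emit:
{"fn": "play_rows", "kwargs": {"rows": [{"dp":[0,0,0.25],"turn":[0,0,0],"fingers":1},{"dp":[0,0,0],"turn":[0,0,0],"fingers":1},{"dp":[0,0,0],"turn":[0,0,0],"fingers":1}]}}

```text
clock: 13.6
eef_pos: [521.6, -251.9, 89.5]
tcp_rot: [3.136, -0.44, 0.042]
contact_force: [0.1, -0.7, -2.7]
opening: 0.197
grasp_force: 70.7
```

Emit:
{"fn": "play_rows", "kwargs": {"rows": [{"dp":[0,0,0.12],"turn":[0,0,0],"fingers":1},{"dp":[0,0,0],"turn":[0,0,0],"fingers":1}]}}

```text
clock: 13.77
eef_pos: [524.5, -252.6, 85.2]
tcp_rot: [3.134, -0.441, 0.042]
contact_force: [2.0, -1.1, -1.3]
opening: 0.193
grasp_force: 71.3
```

```bash
python3 st2.py
```

```text
[ 524.5 -252.6   85.2] 13.7667 [-0.6   0.37  2.12  0.74  0.38  0.27] [ 2.  -1.1 -1.3] [ 1.2 -1.2 -2. ] 0.19328596629491163
bed [28.8 -0.9 51.8] [ 1.7954e+02 -2.6000e-01 -8.0000e-02]
```

Emit:
{"fn": "play_rows", "kwargs": {"rows": [{"dp":[0,-0.02,0.1],"turn":[0,0,0],"fingers":1},{"dp":[0,0,0],"turn":[0,0,0],"fingers":1}]}}

```text
clock: 13.93
eef_pos: [526.2, -251.4, 81.1]
tcp_rot: [3.135, -0.44, 0.042]
contact_force: [3.8, -0.5, -2.0]
opening: 0.195
grasp_force: 71.1
```

Emit:
{"fn": "play_rows", "kwargs": {"rows": [{"dp":[0,0,0.1],"turn":[0,0,0],"fingers":1},{"dp":[0,0,0],"turn":[0,0,0],"fingers":1}]}}

```text
clock: 14.1
eef_pos: [527.9, -251.2, 77.3]
tcp_rot: [3.135, -0.44, 0.042]
contact_force: [5.3, -0.4, -2.0]
opening: 0.196
grasp_force: 71.0
```

```bash
python3 st2.py
```

```text
[ 527.9 -251.2   77.3] 14.1 [-0.59  0.39  2.12  0.77  0.36  0.25] [ 5.3 -0.4 -2. ] [ 4.  -0.6 -4. ] 0.19623595647771053
bed [28.6  0.3 43.1] [ 1.796e+02 -2.200e-01 -9.000e-02]
```

Emit:
{"fn": "play_rows", "kwargs": {"rows": [{"dp":[0.06,0,0.06],"turn":[0,0,0],"fingers":1},{"dp":[0,0,0],"turn":[0,0,0],"fingers":1}]}}

```text
clock: 14.27
eef_pos: [529.4, -250.8, 76.2]
tcp_rot: [3.135, -0.438, 0.043]
contact_force: [-11.8, -1.0, 13.1]
opening: 0.195
grasp_force: 73.7
```

```bash
python3 st2.py
```

```text
[ 529.4 -250.8   76.2] 14.2667 [-0.59  0.39  2.12  0.76  0.36  0.26] [-11.8  -1.   13.1] [-5.1 -0.5 16.9] 0.1949775207662103
bed [29.5  0.7 41.5] [ 1.7963e+02 -1.2000e-01 -4.0000e-02]
```

Emit:
{"fn": "play_rows", "kwargs": {"rows": [{"dp":[0,0,0.06],"turn":[0,0,0],"fingers":1},{"dp":[0,0,0],"turn":[0,0,0],"fingers":1}]}}

```text
clock: 14.43
eef_pos: [529.3, -250.8, 76.0]
tcp_rot: [3.135, -0.44, 0.043]
contact_force: [-40.8, 0.2, 53.5]
opening: 0.194
grasp_force: 81.0
```

```bash
python3 st2.py
```

```text
[ 529.3 -250.8   76. ] 14.4333 [-0.59  0.39  2.12  0.77  0.36  0.25] [-40.8   0.2  53.5] [-14.3   2.   65.7] 0.19439187705726524
bed [29.3  0.7 41.4] [ 1.7961e+02 -2.1000e-01 -4.0000e-02]
```

Emit:
{"fn": "play_rows", "kwargs": {"rows": [{"dp":[0,0,-0.09],"turn":[0,0,0],"fingers":1},{"dp":[0,0,0],"turn":[0,0,0],"fingers":0.4},{"dp":[0,0,0],"turn":[0,0,0],"fingers":0.4},{"dp":[0,0,0],"turn":[0,0,0],"fingers":0.4},{"dp":[0,0,-0.5],"turn":[0,0,0],"fingers":0.4}]}}

```text
clock: 14.85
eef_pos: [520.8, -250.1, 92.6]
tcp_rot: [3.138, -0.436, 0.042]
contact_force: [-1.0, 0.6, -0.2]
opening: 0.598
grasp_force: 0.0
```

Emit:
{"fn": "play_rows", "kwargs": {"rows": [{"dp":[0,0,-0.9],"turn":[0,0,0],"fingers":0.4},{"dp":[0,0,-0.9],"turn":[0,0,0],"fingers":0.2},{"dp":[0,0,-0.9],"turn":[0,0,0],"fingers":0},{"dp":[0,0,0],"turn":[0,0,0],"fingers":0}]}}

```text
clock: 15.18
eef_pos: [475.9, -253.9, 198.3]
tcp_rot: [3.131, -0.444, 0.044]
contact_force: [1.1, -0.7, 1.1]
opening: 0.985
grasp_force: 0.0
```

```bash
python3 st2.py
python3 - <<'E'
from h import *
p,R,s=cur();plan(p,R,bed(119,0,125),tool(Rb,np.pi/2))
a,ia=shot("top");b,ib=shot("side")
c=lambda im,x,y,w,h,s:cv2.resize(im[y:y+h,x:x+w],(w*s,h*s),interpolation=cv2.INTER_CUBIC)
cv2.imwrite("pics/i.png",cv2.convertScaleAbs(np.hstack([c(ib,185,125,80,80,5),c(ia,265,115,80,80,5)]),alpha=1.5))
E
```

```text
[ 475.9 -253.9  198.3] 15.1833 [-0.67  0.11  2.12  0.49  0.61  0.5 ] [ 1.1 -0.7  1.1] [ 1.5 -0.7  0.5] 0.9848225194953943
bed [ 3.250e+01 -1.000e-01  1.748e+02] [ 1.7937e+02 -4.5000e-01  2.0000e-02]
turn 15 x [ 0.009  0.002 -1.   ]
shift 3 x [0.001 0.721 0.415]  total [2.000e-03 2.162e+00 1.245e+00]
```

View pics/i.png

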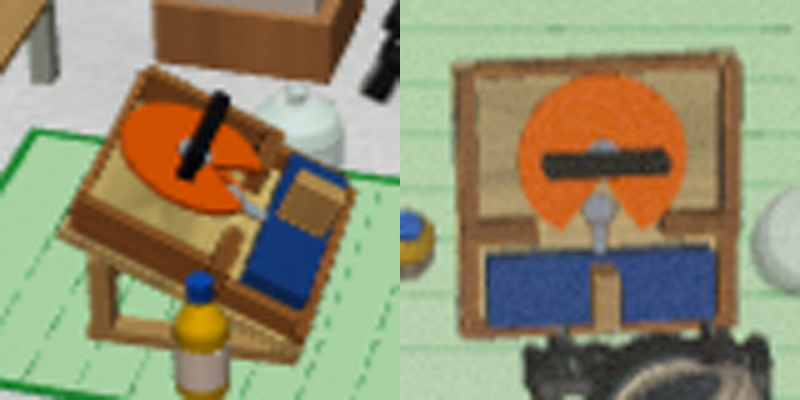

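Emit:
{"fn": "play_rows", "kwargs": {"rows": [{"dp":[0,0,0],"turn":[0,0,-1],"fingers":0},{"dp":[0,0,0],"turn":[0,0,-1],"fingers":0},{"dp":[0,0,0],"turn":[0,0,-1],"fingers":0},{"dp":[0,0,0],"turn":[0,0,-1],"fingers":0},{"dp":[0,0,0],"turn":[0,0,-1],"fingers":0}]}}

```text
clock: 15.7
eef_pos: [475.2, -251.7, 191.0]
tcp_rot: [2.907, -0.372, 0.614]
contact_force: [0.1, -0.2, 0.1]
opening: 1.001
grasp_force: 0.0
```

Emit:
{"fn": "play_rows", "kwargs": {"rows": [{"dp":[0,0,0],"turn":[0,0,-1],"fingers":0},{"dp":[0,0,0],"turn":[0,0,-1],"fingers":0},{"dp":[0,0,0],"turn":[0,0,-1],"fingers":0},{"dp":[0,0,0],"turn":[0,0,-1],"fingers":0},{"dp":[0,0,0],"turn":[0,0,-1],"fingers":0}]}}

```text
clock: 16.12
eef_pos: [475.2, -251.7, 190.9]
tcp_rot: [2.755, -0.208, 1.134]
contact_force: [0.4, 0.4, -0.1]
opening: 1.001
grasp_force: 0.0
```

Emit:
{"fn": "play_rows", "kwargs": {"rows": [{"dp":[0,0,0],"turn":[0,0,-1],"fingers":0},{"dp":[0,0,0],"turn":[0,0,-1],"fingers":0},{"dp":[0,0,0],"turn":[0,0,-1],"fingers":0},{"dp":[0,0,0],"turn":[0,0,-1],"fingers":0},{"dp":[0,0,0],"turn":[0,0,-1],"fingers":0}]}}

```text
clock: 16.53
eef_pos: [475.2, -251.7, 190.9]
tcp_rot: [2.705, 0.005, 1.616]
contact_force: [-0.2, 0.4, 0.2]
opening: 1.001
grasp_force: 0.0
```

Emit:
{"fn": "play_rows", "kwargs": {"rows": [{"dp":[0,0.72,0],"turn":[0,0,0],"fingers":0},{"dp":[0,0.72,0.2],"turn":[0,0,0],"fingers":0},{"dp":[0,0.72,0.5],"turn":[0,0,0],"fingers":0},{"dp":[0,0,0.5],"turn":[0,0,0],"fingers":0},{"dp":[0,0,0],"turn":[0,0,0],"fingers":0}]}}

```text
clock: 16.95
eef_pos: [574.8, -246.9, 181.7]
tcp_rot: [2.707, 0.002, 1.613]
contact_force: [-1.0, 1.2, -0.9]
opening: 1.001
grasp_force: 0.0
```

```bash
python3 st2.py
python3 - <<'E'
from h import *
p,R,s=cur();plan(p,R,bed(120,0,50),tool(Rb,np.pi/2))
E
```

```text
[ 574.8 -246.9  181.7] 16.95 [-0.53  0.26  1.98  0.43  0.58 -0.9 ] [-1.   1.2 -0.9] [-1.2  1.2 -0.4] 1.000805106452416
bed [115.4   2.6 117.9] [-1.7992e+02  1.6000e-01  8.9980e+01]
turn 1 x [-0.014  0.027 -0.004]
shift 2 x [-0.032  0.058  0.848]  total [-0.064  0.116  1.697]
```

Emit:
{"fn": "play_rows", "kwargs": {"rows": [{"dp":[-0.06,0.12,0],"turn":[0,0,0],"fingers":0},{"dp":[0,0,0.6],"turn":[0,0,0],"fingers":0},{"dp":[0,0,0.6],"turn":[0,0,0],"fingers":0.1},{"dp":[0,0,0.45],"turn":[0,0,0],"fingers":0.2},{"dp":[0,0,0],"turn":[0,0,0],"fingers":0.4}]}}

```text
clock: 17.37
eef_pos: [605.2, -249.2, 125.3]
tcp_rot: [2.707, 0.003, 1.611]
contact_force: [-0.9, 0.0, -0.2]
opening: 0.677
grasp_force: 0.0
```

```bash
python3 st2.py
```

```text
[ 605.2 -249.2  125.3] 17.3667 [-0.51  0.38  1.96  0.5   0.47 -0.95] [-0.9  0.  -0.2] [-0.9  0.1  0.2] 0.676896700964033
bed [119.   -1.1  54. ] [-179.92    0.23   89.86]
```

Emit:
{"fn": "play_rows", "kwargs": {"rows": [{"dp":[0.03,0.02,0.08],"turn":[0,0,0],"fingers":0.6},{"dp":[0,0,0],"turn":[0,0,0],"fingers":1},{"dp":[0,0,0],"turn":[0,0,0],"fingers":1},{"dp":[0,0,0],"turn":[0,0,0],"fingers":1},{"dp":[0,0,0],"turn":[0,0,0],"fingers":1}], "force": 60}}

```text
clock: 17.78
eef_pos: [606.1, -248.9, 126.3]
tcp_rot: [2.705, 0.005, 1.611]
contact_force: [-14.4, -3.6, 3.9]
opening: 0.149
grasp_force: 58.8
```

Emit:
{"fn": "play_rows", "kwargs": {"rows": [{"dp":[0,0,0],"turn":[0,0,0],"fingers":1},{"dp":[0,0,0],"turn":[0,0,0.5],"fingers":1},{"dp":[0,0,0],"turn":[0,0,0.5],"fingers":1},{"dp":[0,0,0],"turn":[0,0,0.5],"fingers":1},{"dp":[0,0,0],"turn":[0,0,0.5],"fingers":1}]}}

```text
clock: 18.2
eef_pos: [606.0, -248.8, 126.2]
tcp_rot: [2.712, -0.084, 1.418]
contact_force: [-14.7, -3.2, 4.5]
opening: 0.148
grasp_force: 58.9
```

```bash
cat >> st2.py <<'E'
print("tq",R.inv().apply(s["wrist_torque"]).round(2),"grip",s["grasp_force"])
E
python3 st2.py
```

```text
[ 606.  -248.8  126.2] 18.2 [-0.5   0.38  1.96  0.49  0.47 -0.74] [-14.7  -3.2   4.5] [-11.5  -2.6  10.4] 0.14778962301194504
bed [120.   -0.7  54.5] [179.9    0.34  77.8 ]
tq [ 1.91 -1.01 -0.09] grip 58.90108644962311
```

Emit:
{"fn": "play_rows", "kwargs": {"rows": [{"dp":[0,-0.04,0],"turn":[0,0,0.8],"fingers":1},{"dp":[0,0,0],"turn":[0,0,0.8],"fingers":1},{"dp":[0,0,0],"turn":[0,0,0.8],"fingers":1},{"dp":[0,0,0],"turn":[0,0,0.8],"fingers":1},{"dp":[0,0,0],"turn":[0,0,0.8],"fingers":1}]}}

```text
clock: 18.62
eef_pos: [605.5, -248.7, 126.0]
tcp_rot: [2.777, -0.249, 1.026]
contact_force: [-10.3, -1.9, 3.1]
opening: 0.147
grasp_force: 59.5
```

```bash
python3 st2.py
```

```text
[ 605.5 -248.7  126. ] 18.6167 [-0.51  0.38  1.96  0.5   0.47 -0.32] [-10.3  -1.9   3.1] [-8.1 -1.5  7.2] 0.14707392897655963
bed [119.5  -0.6  54.5] [179.69   0.25  53.72]
tq [ 1.   -1.17 -0.16] grip 59.46774244308472
```

Emit:
{"fn": "play_rows", "kwargs": {"rows": [{"dp":[0,0,0],"turn":[0,0,0.8],"fingers":1},{"dp":[0,0,0],"turn":[0,0,0.8],"fingers":1},{"dp":[0,0,0],"turn":[0,0,0.8],"fingers":1},{"dp":[0,0,0],"turn":[0,0,0.8],"fingers":1},{"dp":[0,0,0],"turn":[0,0,0.8],"fingers":1}]}}

```text
clock: 19.03
eef_pos: [605.2, -248.4, 125.9]
tcp_rot: [2.908, -0.374, 0.606]
contact_force: [-11.8, -3.1, 2.9]
opening: 0.145
grasp_force: 59.9
```

```bash
python3 st2.py
```

```text
[ 605.2 -248.4  125.9] 19.0333 [-0.51  0.38  1.96  0.5   0.47  0.1 ] [-11.8  -3.1   2.9] [-9.6 -2.6  7.6] 0.14500575270354438
bed [119.2  -0.3  54.5] [1.7966e+02 1.1000e-01 2.9740e+01]
tq [ 0.53 -1.6  -0.54] grip 59.907687306404114
```

Emit:
{"fn": "play_rows", "kwargs": {"rows": [{"dp":[0,0,0],"turn":[0,0,0.6],"fingers":1},{"dp":[0,0,0],"turn":[0,0,0.6],"fingers":1},{"dp":[0,0,0],"turn":[0,0,0.6],"fingers":1},{"dp":[0,0,0],"turn":[0,0,0.6],"fingers":1},{"dp":[0,0,0],"turn":[0,0,0.6],"fingers":1}]}}

```text
clock: 19.45
eef_pos: [605.1, -248.4, 125.9]
tcp_rot: [3.037, -0.425, 0.276]
contact_force: [-4.3, -4.3, -6.6]
opening: 0.148
grasp_force: 99.4
```

```bash
python3 st2.py
```

```text
[ 605.1 -248.4  125.9] 19.45 [-0.5   0.38  1.96  0.49  0.47  0.41] [-4.3 -4.3 -6.6] [-6.9 -4.1 -4.1] 0.14846492452181484
bed [119.1  -0.3  54.5] [1.7962e+02 5.0000e-02 1.2120e+01]
tq [-0.78 -1.8  -2.54] grip 99.41949986497093
```

Emit:
{"fn": "play_rows", "kwargs": {"rows": [{"dp":[0,0,0],"turn":[0,0,0.5],"fingers":1},{"dp":[0,0,0],"turn":[0,0,0.4],"fingers":1},{"dp":[0,0,0],"turn":[0,0,0],"fingers":1}]}}

```text
clock: 19.7
eef_pos: [605.0, -248.4, 125.7]
tcp_rot: [3.08, -0.432, 0.174]
contact_force: [-10.1, -2.0, 1.9]
opening: 0.152
grasp_force: 96.3
```

```bash
python3 st2.py
```

```text
[ 605.  -248.4  125.7] 19.7 [-0.5   0.38  1.96  0.49  0.47  0.5 ] [-10.1  -2.    1.9] [-8.4 -1.5  6.1] 0.15151598712466205
bed [118.9  -0.3  54.4] [1.7961e+02 4.0000e-02 6.7800e+00]
tq [-0.4  -2.02 -2.4 ] grip 96.28375534055522
```

Emit:
{"fn": "play_rows", "kwargs": {"rows": [{"dp":[0,0,0],"turn":[0,0,0.4],"fingers":1},{"dp":[0,0,0],"turn":[0,0,0.2],"fingers":1},{"dp":[0,0,0],"turn":[0,0,0],"fingers":1}]}}

```text
clock: 19.95
eef_pos: [604.9, -248.4, 125.6]
tcp_rot: [3.108, -0.435, 0.107]
contact_force: [-10.8, -1.5, 2.6]
opening: 0.148
grasp_force: 105.9
```

```bash
python3 st2.py
python3 - <<'E'
from h import *
a,ia=shot("top");b,ib=shot("side")
c=lambda im,x,y,w,h,s:cv2.resize(im[y:y+h,x:x+w],(w*s,h*s),interpolation=cv2.INTER_CUBIC)
cv2.imwrite("pics/j.png",cv2.convertScaleAbs(np.hstack([c(ib,185,125,80,80,5),c(ia,265,115,80,80,5)]),alpha=1.5))
E
```

```text
[ 604.9 -248.4  125.6] 19.95 [-0.5   0.38  1.96  0.49  0.47  0.56] [-10.8  -1.5   2.6] [-8.8 -1.   7. ] 0.14792359791689255
bed [118.8  -0.2  54.4] [1.7961e+02 3.0000e-02 3.2900e+00]
tq [-0.54 -2.09 -2.7 ] grip 105.85049955852071
```

View pics/j.png

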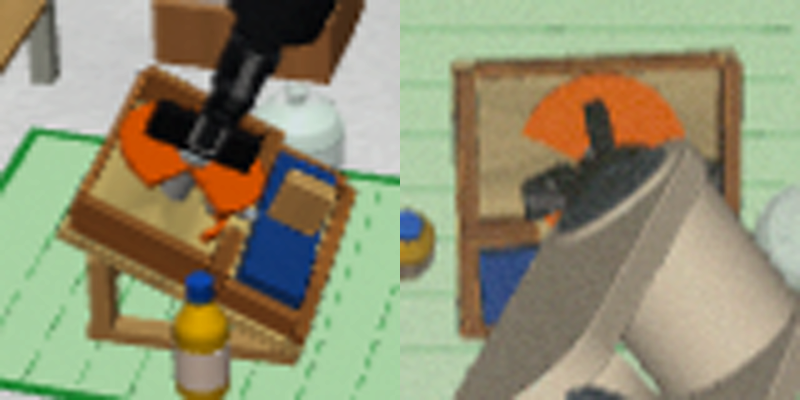

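Emit:
{"fn": "play_rows", "kwargs": {"rows": [{"dp":[0,0,0],"turn":[0,0,-0.4],"fingers":1},{"dp":[0,0,0],"turn":[0,0,0],"fingers":0.3},{"dp":[0,0,0],"turn":[0,0,0],"fingers":0.3},{"dp":[0,0,0],"turn":[0,0,0],"fingers":0.3},{"dp":[0,0,-0.5],"turn":[0,0,0],"fingers":0.3}]}}

```text
clock: 20.47
eef_pos: [598.1, -248.1, 141.6]
tcp_rot: [3.094, -0.435, 0.144]
contact_force: [-1.1, -0.3, -0.1]
opening: 0.699
grasp_force: 0.0
```

Emit:
{"fn": "play_rows", "kwargs": {"rows": [{"dp":[0,0,-0.9],"turn":[0,0,0],"fingers":0.3},{"dp":[0,0,-0.9],"turn":[0,0,0],"fingers":0.3},{"dp":[-0.9,0,-0.9],"turn":[0,0,0],"fingers":0.3},{"dp":[-0.9,0,-0.5],"turn":[0,0,0],"fingers":0.3},{"dp":[-0.9,0,0],"turn":[0,0,0],"fingers":0.3}]}}

```text
clock: 20.88
eef_pos: [456.2, -264.8, 214.9]
tcp_rot: [3.085, -0.442, 0.149]
contact_force: [0.9, -0.8, -0.3]
opening: 0.703
grasp_force: 0.0
```

```bash
cat > meas.py <<'E'
from h import *
def plane(f,u,v,h):
    o,d=ray(f,u,v); t=np.dot(O+n*h-o,n)/np.dot(d,n); return Rb.inv().apply(o+t*d-O)
F=[shot("top") for _ in range(5)];f=F[0][0]
im=np.mean([x[1].astype(float) for x in F],0).astype(np.uint8)
x0,y0,k=278,125,8
big=cv2.resize(im[y0:y0+60,x0:x0+54],None,fx=k,fy=k,interpolation=cv2.INTER_CUBIC);h=cv2.cvtColor(big,cv2.COLOR_BGR2HSV)
P=lambda q:(np.array(q)+.5)/k-.5+[x0,y0]
m=cv2.inRange(h,(0,0,0),(180,255,62));m[300:]=0
for c in sorted(cv2.findContours(m,0,1)[0],key=cv2.contourArea)[-2:]:
    bx=cv2.boxPoints(cv2.minAreaRect(c)); W=np.array([plane(f,*P(q),72) for q in bx])
    e=max((W[1]-W[0],W[2]-W[1]),key=np.linalg.norm); print("dark",cv2.contourArea(c)/64,W.mean(0).round(1),np.linalg.norm(e).round(1),np.degrees(np.arctan2(e[1],e[0])).round(1))
m=cv2.inRange(h,(105,90,30),(130,255,255))
cc=max(cv2.findContours(m,0,1)[0],key=cv2.contourArea);
# top edge of blue (stud face, height 30) by columns left and right of neck/fin
ys,xs=np.where(m>0)
pts=[]
for x in range(xs.min()+20,xs.max()-20,8):
    col=np.where(m[:,x]>0)[0]
    if len(col)>30: pts.append(plane(f,*P((x,col.min())),30))
pts=np.array(pts);q=pts[np.abs(pts[:,1])>15];fit=np.polyfit(q[:,1],q[:,0],1);print("stud face x=",fit.round(4),"resid",np.std(q[:,0]-np.polyval(fit,q[:,1])).round(2),q[:,1].min().round(),q[:,1].max().round())
p_,R_,s=cur();print(s["clock"],p_.round(0),proj(f,p_))
E
python3 meas.py
```

```text
dark 17.1640625 [132.7 -77.5  72. ] 93.8 -0.3
dark 102.875 [122.   -0.2  72. ] 84.9 -166.8
stud face x= [3.00000e-03 5.94399e+01] resid 1.33 -65.0 74.0
21.1333 [ 457. -264.  211.] [314.17140694 186.5232497 ]
```

Run:
```python
from h import *
p,R,s=cur();plan(p,R,bed(120,0,115),tool(Rb,np.radians(12.5)))
```

```text
turn 2 x [ 0.041 -0.014 -0.605]
shift 4 x [0.623 0.076 0.5  ]  total [2.49  0.305 2.   ]
```

Emit:
{"fn": "play_rows", "kwargs": {"rows": [{"dp":[0,0,0],"turn":[0.04,0,-0.6],"fingers":0},{"dp":[0.8,0.1,0],"turn":[0.04,0,-0.6],"fingers":0},{"dp":[0.8,0.1,0.2],"turn":[0,0,0],"fingers":0},{"dp":[0.8,0.1,0.8],"turn":[0,0,0],"fingers":0},{"dp":[0,0,0.8],"turn":[0,0,0],"fingers":0.2}]}}

```text
clock: 21.55
eef_pos: [578.4, -252.9, 192.7]
tcp_rot: [3.033, -0.436, 0.289]
contact_force: [0.9, -0.3, 0.3]
opening: 0.883
grasp_force: 0.0
```

Emit:
{"fn": "play_rows", "kwargs": {"rows": [{"dp":[0,0,0],"turn":[0,0,0],"fingers":0.2},{"dp":[0,0,0],"turn":[0,0,0],"fingers":0.2}]}}

```text
clock: 21.72
eef_pos: [570.4, -250.2, 185.9]
tcp_rot: [3.045, -0.425, 0.285]
contact_force: [-0.2, 0.1, 0.3]
opening: 0.802
grasp_force: 0.0
```

```bash
python3 st2.py
python3 - <<'E'
from h import *
p,R,s=cur();plan(p,R,bed(119.5,0,48),tool(Rb,np.radians(12.5)))
E
```

```text
[ 570.4 -250.2  185.9] 21.7167 [-0.55  0.25  1.97  0.44  0.6   0.43] [-0.2  0.1  0.3] [0.  0.1 0.4] 0.8021414854318579
bed [113.   -0.5 123.6] [-1.7973e+02  1.0000e-02  1.2580e+01]
tq [ 0.04 -0.23  0.  ] grip 0.0
turn 1 x [-0.045  0.001  0.013]
shift 2 x [0.08  0.011 0.945]  total [0.161 0.022 1.889]
```

Emit:
{"fn": "play_rows", "kwargs": {"rows": [{"dp":[0.16,0.02,0.3],"turn":[0,0,0],"fingers":0.2},{"dp":[0,0,0.6],"turn":[0,0,0],"fingers":0.3},{"dp":[0,0,0.6],"turn":[0,0,0],"fingers":0.4},{"dp":[0,0,0.35],"turn":[0,0,0],"fingers":0.6},{"dp":[0,0,0],"turn":[0,0,0],"fingers":0.6}]}}

```text
clock: 22.13
eef_pos: [607.1, -249.0, 121.7]
tcp_rot: [3.044, -0.426, 0.283]
contact_force: [-0.7, -0.1, 0.2]
opening: 0.4
grasp_force: 0.0
```

Emit:
{"fn": "play_rows", "kwargs": {"rows": [{"dp":[0,0,0],"turn":[0,0,0],"fingers":0.6},{"dp":[0,0,0],"turn":[0,0,0],"fingers":0.6}]}}

```text
clock: 22.3
eef_pos: [607.4, -249.8, 124.7]
tcp_rot: [3.041, -0.429, 0.284]
contact_force: [-0.2, 0.3, 0.5]
opening: 0.4
grasp_force: 0.0
```

```bash
python3 st2.py
```

```text
[ 607.4 -249.8  124.7] 22.3 [-0.51  0.39  1.95  0.51  0.48  0.38] [-0.2  0.3  0.5] [-0.   0.3  0.5] 0.39978429308797514
bed [120.6  -1.8  52.6] [-180.     -0.19   12.51]
tq [ 0.06 -0.19  0.08] grip 0.0
```

Emit:
{"fn": "play_rows", "kwargs": {"rows": [{"dp":[0,-0.04,0.1],"turn":[0,0,0],"fingers":0.6},{"dp":[0,0,0],"turn":[0,0,0],"fingers":1},{"dp":[0,0,0],"turn":[0,0,0],"fingers":1},{"dp":[0,0,0],"turn":[0,0,0],"fingers":1},{"dp":[0,0,0],"turn":[0,0,0],"fingers":1}], "force": 110}}

```text
clock: 22.72
eef_pos: [608.3, -247.7, 120.5]
tcp_rot: [3.041, -0.428, 0.285]
contact_force: [-4.1, 1.4, 6.2]
opening: 0.139
grasp_force: 107.3
```

```bash
python3 st2.py
```

```text
[ 608.3 -247.7  120.5] 22.7167 [-0.51  0.39  1.96  0.52  0.47  0.38] [-4.1  1.4  6.2] [-1.1  1.6  7.3] 0.13944064693367
bed [119.8   0.2  48.3] [-1.7996e+02 -1.5000e-01  1.2540e+01]
tq [ 0.15 -0.33 -0.1 ] grip 107.2510278224945
```

Emit:
{"fn": "play_rows", "kwargs": {"rows": [{"dp":[0,0,0],"turn":[0,0,0.3],"fingers":1},{"dp":[0,0,0],"turn":[0,0,0.3],"fingers":1},{"dp":[0,0,0],"turn":[0,0,0.3],"fingers":1},{"dp":[0,0,0],"turn":[0,0,0.2],"fingers":1},{"dp":[0,0,0],"turn":[0,0,0],"fingers":1}]}}

```text
clock: 23.13
eef_pos: [608.3, -247.7, 120.6]
tcp_rot: [3.095, -0.437, 0.157]
contact_force: [-5.1, 1.7, 6.6]
opening: 0.142
grasp_force: 107.4
```

```bash
python3 st2.py
```

```text
[ 608.3 -247.7  120.6] 23.1333 [-0.51  0.39  1.96  0.52  0.47  0.49] [-5.1  1.7  6.6] [-1.8  2.   8.1] 0.141981788146093
bed [119.8   0.3  48.3] [-1.7994e+02 -1.5000e-01  5.8800e+00]
tq [ 0.09 -0.32 -0.04] grip 107.39553093910217
```

Emit:
{"fn": "play_rows", "kwargs": {"rows": [{"dp":[0,0,0],"turn":[0,0,0.2],"fingers":1},{"dp":[0,0,0],"turn":[0,0,0.2],"fingers":1},{"dp":[0,0,0],"turn":[0,0,0],"fingers":1}]}}

```text
clock: 23.38
eef_pos: [608.3, -247.7, 120.5]
tcp_rot: [3.114, -0.438, 0.112]
contact_force: [-4.8, 0.7, 7.3]
opening: 0.139
grasp_force: 107.4
```

```bash
python3 st2.py
```

```text
[ 608.3 -247.7  120.5] 23.3833 [-0.51  0.39  1.96  0.52  0.47  0.53] [-4.8  0.7  7.3] [-1.2  0.9  8.6] 0.13881411595437054
bed [119.8   0.3  48.3] [-1.7993e+02 -1.4000e-01  3.5300e+00]
tq [ 0.08 -0.33 -0.41] grip 107.44220495223999
```

Emit:
{"fn": "play_rows", "kwargs": {"rows": [{"dp":[0,0,0],"turn":[0,0,0.2],"fingers":1},{"dp":[0,0,0],"turn":[0,0,0],"fingers":1}]}}

```text
clock: 23.55
eef_pos: [608.2, -247.7, 120.5]
tcp_rot: [3.122, -0.438, 0.091]
contact_force: [-4.2, 1.1, 6.7]
opening: 0.142
grasp_force: 108.4
```

```bash
python3 st2.py
```

```text
[ 608.2 -247.7  120.5] 23.55 [-0.51  0.39  1.96  0.52  0.47  0.55] [-4.2  1.1  6.7] [-0.9  1.3  7.9] 0.142376900584703
bed [119.7   0.3  48.3] [-1.7994e+02 -1.2000e-01  2.4700e+00]
tq [ 0.14 -0.32 -1.44] grip 108.41280698776245
```

Emit:
{"fn": "play_rows", "kwargs": {"rows": [{"dp":[0,0,0],"turn":[0,0,-0.2],"fingers":1},{"dp":[0,0,0],"turn":[0,0,0],"fingers":0.3},{"dp":[0,0,0],"turn":[0,0,0],"fingers":0.3},{"dp":[0,0,0],"turn":[0,0,0],"fingers":0.3},{"dp":[0,0,-0.5],"turn":[0,0,0],"fingers":0.3}]}}

```text
clock: 23.97
eef_pos: [599.1, -247.2, 135.1]
tcp_rot: [3.117, -0.434, 0.11]
contact_force: [-1.9, 0.2, 0.7]
opening: 0.691
grasp_force: 0.0
```

Emit:
{"fn": "play_rows", "kwargs": {"rows": [{"dp":[0,0,-0.9],"turn":[0,0,0],"fingers":0.3},{"dp":[0,0,-0.9],"turn":[0,0,0],"fingers":0.3},{"dp":[-0.9,0,-0.9],"turn":[0,0,0],"fingers":0.3},{"dp":[-0.9,0,-0.5],"turn":[0,0,0],"fingers":0.3},{"dp":[-0.9,0,0],"turn":[0,0,0],"fingers":0.3}]}}

```text
clock: 24.38
eef_pos: [457.1, -261.9, 208.6]
tcp_rot: [3.109, -0.442, 0.114]
contact_force: [0.5, -1.6, -0.2]
opening: 0.703
grasp_force: 0.0
```

Emit:
{"fn": "play_rows", "kwargs": {"rows": [{"dp":[0,0,0],"turn":[0,0,0],"fingers":0.3},{"dp":[0,0,0],"turn":[0,0,0],"fingers":0.3},{"dp":[0,0,0],"turn":[0,0,0],"fingers":0.3}]}}

```text
clock: 24.63
eef_pos: [457.5, -261.3, 205.2]
tcp_rot: [3.114, -0.438, 0.11]
contact_force: [0.2, -0.8, 0.9]
opening: 0.703
grasp_force: 0.0
```

```bash
python3 meas.py
```

```text
dark 18.6484375 [131.8 -77.7  72. ] 95.1 -4.0
dark 108.3359375 [121.6   0.3  72. ] 86.1 -175.0
stud face x= [4.20000e-03 5.95861e+01] resid 1.61 -65.0 74.0
24.8833 [ 458. -261.  205.] [312.74619386 186.43937542]
```

```bash
python3 -c "
from rig import r
print(r.sign_off())"
```

```text
the job is handed in; nothing more can be done
None
```

I handed the job in at about 25 s: the cam measures about 85° closed (its stop is about 86°), the bar's stud face lies square within 0.5 mm of the abutment plane, and the gripper is clear of everything. The first turn of the cam slipped at about 77°, so I regripped it and turned it on to its stop.

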